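# Hook a sample tray forward from under the bench riser

## Task

The clear tray has been pushed deep under the low white bench riser. Take the orange-handled drag hook, tip its nose up to get it in under the riser's grey front panel, drop it behind the tray's front lip and drag the tray gently forward until its front sits flush against the rubber face of the stop rail along its whole width, without tipping or ramming it. Then unhook and lay the drag hook down on the bench, clear of the tray; touch the tray with the hook only, and leave the timer and the two dropper bottles where they are.

Things in the scene. Friction and masses are not known exactly. Their poses are not given: they have to be found in the camera images.
- riser: White bench riser, fixed, 384 wide (y) x 190 deep (x) x 172 high, open at front and back. Origin: on the worktop under the middle of its front face; +x runs inward. Inside 360 wide, 160 high. A grey panel 12 thick hangs across the front from the roof; only 108 is free below it. The tray's front starts 65 to 80 behind the front face.
- stop_rail: Fixed upright aluminium rail on the worktop in front of the riser, 340 long (y), 35 high, with a flat foot on its robot side. Origin: on the worktop, mid-length, in the middle of its 6 thick upright. The black rubber face that the tray must meet looks to +x (the riser) and lies 7 in +x of the origin, at heights 8 to 32.
- tray: Loose clear open tray, 150 deep (x) x 240 wide (y) x 83 high, with an empty black rack fixed in its rear half; about 0.6 kg, friction unknown. Origin: on its underside. Front wall: outer face x = -72, inner face x = -66, top z = 83 (the rim looks a few mm wider). The rack begins at x = -25: 41 is free behind the wall. Inner floor z = 3, rack top z = 37.
- tray_lip (a point): Middle of the top edge of the tray's front wall (tray frame x = -69, y = 0, z = 83).
- tray_corner_left (a point): On the outer front face of the tray, 110 left (+y) of its middle, 20 above its underside; flush against the rail its x in the rail's frame is 7.
- tray_corner_right (a point): The same, 110 right (-y) of the middle.
- drag_hook: Loose 0.2 kg tool, standing on foot and blade edge. Orange grip 22 wide (y), from x = -39 to 45, z = 8 to 44, with a foot below it at x = -10 to 25; rod of diameter 10, axis at z = 30, runs in +x to a steel blade at x = 165, 26 wide (y), 5 thick, from z = 35 down to z = 0 (25 below the rod). Origin: under the grip's middle. Level, it cannot pass over the lip below the panel; nose-up by about 25 degrees it can.
- hook_tip (a point): Middle of the lower edge of the blade (hook frame x = 165, y = 0, z = 0).
- timer: White bench timer 64 x 64 x 19 lying loose on the riser's roof. Origin: underside. Leave it alone.
- amber_dropper: Brown dropper bottle with blue cap, 25 diameter, 73 high, standing loose near the left end of the rail. Origin: underside. Leave it alone.
- green_dropper: Brown dropper bottle with green cap, 25 diameter, 73 high, standing loose near the left front of the riser. Origin: underside. Leave it alone.

How it is judged:
On the way, in this order (a step that is already met when the one before it is completed fails the run):
1. the drag hook is picked up (height (world z) of drag_hook above 0.02 m and contact force between the fingers and drag_hook above 1 N), for 0.2 s.
2. the blade is down behind the tray's front wall, the tray still under the riser (x of hook_tip in the frame of tray between -0.066 and -0.025 m and z of hook_tip in the frame of tray between 0 and 0.075 m and y of hook_tip in the frame of tray between -0.112 and 0.112 m and x of each of tray_corner_left, tray_corner_right in the frame of riser above 0.03 m), for 0.2 s.
3. the held hook, still behind the lip, has drawn the tray flush up to the stop rail (x of hook_tip in the frame of tray between -0.066 and -0.025 m and z of hook_tip in the frame of tray between 0 and 0.075 m and y of hook_tip in the frame of tray between -0.112 and 0.112 m and x of tray_corner_left in the frame of stop_rail between 0.003 and 0.0095 m and x of tray_corner_right in the frame of stop_rail between 0.003 and 0.0095 m and contact force between the fingers and drag_hook above 1 N), for 0.2 s.
At the end, for the whole second after the job is handed in: The tray stands level with both front corners within 2.5 mm of the stop rail's rubber face, at rest; the drag hook lies still on the worktop, not touching the tray; nothing is held (x of tray_corner_left in the frame of stop_rail between 0.003 and 0.0095 m and x of tray_corner_right in the frame of stop_rail between 0.003 and 0.0095 m and angle between tray's own z axis and vertical below 0.04 rad and linear speed of each of tray, drag_hook below 0.01 m/s and height (world z) of each of drag_hook, hook_tip below 0.03 m and contact force between drag_hook and tray below 0.1 N).
It fails at once if the tray is rammed into or strained against the stop rail (over 15 N) (contact force between tray and stop_rail above 15 N).
It fails at once if the tray is tipped by more than about 8 degrees (angle between tray's own z axis and vertical above 0.14 rad).
It fails at once if the tray is touched by the gripper or the arm (contact force between any of the fingers, the arm and tray above 0.5 N).
It fails at once if the timer or a dropper bottle is displaced by more than 15 mm (distance of any of timer, amber_dropper, green_dropper from where it was at the start of the episode above 0.015 m).
It also fails if it takes over 67 s, if anything falls off the work surface, if the arm or the gripper's body presses on something with over 40 N, if the wrist force passes 120 N, or if a joint passes its speed limit or range.

## Robot

A 6-joint arm with a two-finger parallel gripper is mounted at the origin on a cart in front of the work surface, level with it; the furniture and walls round the work are solid. World frame = base frame: x ahead of the robot, y to its left, z up, the work surface at z = 0. Lengths are in m, angles in rad, forces in N, time in s.
With the tool pointing down it reaches from about 0.35 to 0.975 m from the base axis. Payload 4.9 kg.
Tool frame: the origin (TCP) lies at the very end of the fingers, on their centre line; the grasp point (between the pads) lies 19 mm behind it; z points along the fingers, y is the line along which they close (so a half turn about z gives the same grasp; the last joint's range is limited). The gripper opens to 85 mm and grips with 20 to 120 N. Pads are 22 mm wide; open, the fingers measure 114 mm over their backs; the gripper's body (76 mm by 85 mm) begins 54 mm behind the grasp point. The pads swing forward as they close: fully open they stand 13 mm farther back than shut.
Start: joints at [-1.315, 0.053, 1.613, -0, 1.476, -0.119], TCP at [0.229, -0.582, 0.194] pointing down, gripper open.
Joint ranges: [-3.01, 3.01], [-1.01, 2.22], [0.06, 2.58], [-1.02, 4.17], [0.09, 2.62], [-3.14, 3.14]. Speed limits (rad/s): [2.57, 2.57, 3.14, 3.14, 3.14, 3.14].

## Interface

Orientations are given as [roll, pitch, yaw] about the fixed x, y, z axes, in that order (R = Rz(yaw) Ry(pitch) Rx(roll)).
In Python, from cell import telemetry, viewer, ticket gives the robot as it stands.
- The arm moves only by the tool carry_out, never from a script. Its argument "targets" is a list of rows, each a list of 3 entries, a list of its own where there are three numbers: the shift along the world's x, y, z in m, then the turn about the world's z in degrees, then the gripper command: -1 is shut, 1 is fully open, values between are in proportion. In form: [[[dx, dy, dz], yaw, fingers], ...]. A call has 1 to 8 rows; each row shifts and turns the commanded pose from where the row before left it; what a row does not reach is not made up. A row lasts 1/12 s, in which the tool goes at most 41.7 mm and 7.16 degrees, less where a joint would pass 70% of its speed; a pose out of reach is approached as far as the arm can. A call is refused whole if a number of a shift passes 0.0417 or a number of a turn 7.16, either way. A call with a gripper value outside its range is refused whole. The fingers move at their own pace and stop on an object; "squeeze" is the grip in N (left out, the last holds). Time passes only in rows, so rows that do not move let the fingers close. It gives the time, the measured TCP pose, the force, the opening and the grip force at its end, in the units of the state.
- telemetry.observe(): the state, without advancing time (a new reading comes with each control period).
- viewer.read_camera(name): name is "side" or "top" or "wrist"; returns (picture, depth): 420x560x3 uint8, red, green, blue; 420x560 float32, m along the optical axis (not along the pixel's ray), 0 where there is no reading.
- viewer.camera_model(name): a dict with "mtx" (3x3 intrinsics, pixels), "cam_to_world" (4x4, takes a point from camera to world coordinates); the wrist camera has in their place "tool_from_camera" (4x4, takes a point from camera to tool coordinates, whose origin is the TCP and whose axes are the flange's). Camera axes: x right, y down, z forward; pixel columns grow to the right and rows downward; lengths in m; the calibration is good to about 2 mm. A picture is of the moment at which its call begins: read the wrist's pose just before it. camera_model takes no time and is no camera call.
- ticket.sign_off(): hands the job in; it is judged then, once.
The state is a dict: "clock": time; "joint_pos": joint angles; "qd": joint speeds; "tau": joint torques, N m; "position": TCP position; "tool_rot": TCP orientation; "contact_force": force on the tool from outside, world axes, zero at the start; "torque": the same for the moment, N m; "width": finger opening in m; "grasp_force": force on a finger pad.
Only numpy, scipy, OpenCV 4.12 (cv2) and the standard library are available. Lean on these libraries where they do the work, as an engineer would, in place of code of your own. Each camera call takes 0.05 s, during which the arm holds its last target. There are 200 camera calls.

## Working session

There is one attempt and no reset: what is moved stays moved. The work goes in short steps, Python scripts to look and compute and a tool call to move; the robot and the scene stay as the last step left them, time stands still between calls to the robot, and variables do not carry over. Pictures are saved under pics/ and viewed, at most 10 in all, crops included, and the job is handed in when it is done.

Besides the shell and the picture viewer there is one more tool, called after "Request:" as name([rows], argument=value, ...), one row to a line, values as JSON. carry_out: Moves the arm, as the interface text tells. Its arguments: {"type":"object","properties":{"targets":{"type":"array","items":{"type":"array"}},"squeeze":{"type":"number"}},"required":["targets"]}

```bash
mkdir -p pics; python3 - <<'E'
from cell import telemetry, viewer
import cv2,numpy as np
print(telemetry.observe())
for n in("side","top"):
    p,d=viewer.read_camera(n);cv2.imwrite(f"pics/{n}0.png",p[:,:,::-1]);np.save(f"pics/{n}0.npy",d)
    print(viewer.camera_model(n))
print(viewer.camera_model("wrist"))
E
```

```text
{'clock': 0.0, 'joint_pos': array([-1.31501491e+00,  5.33509110e-02,  1.61432636e+00,  5.92522976e-05,
        1.47603360e+00, -1.19029376e-01]), 'qd': array([-0.00039829,  0.00079904, -0.0025379 ,  0.00049237,  0.0002585 ,
       -0.00111551]), 'tau': array([ 2.07825775e-03, -3.93679655e+01, -3.70173991e+01,  8.62602610e-05,
        7.12832581e-03, -5.76450887e-06]), 'position': array([ 0.22862687, -0.58090566,  0.19244749]), 'tool_rot': array([-3.13949643e+00, -3.10091676e-04,  3.74804797e-01]), 'contact_force': array([-0.229533  , -0.1178916 ,  0.30126918]), 'torque': array([-0.01299341,  0.05878428,  0.01869377]), 'grasp_force': 0.0, 'width': 0.08501474092661788}
{'mtx': array([[407.97591885,   0.        , 273.70314135],
       [  0.        , 407.97591885, 213.81238905],
       [  0.        ,   0.        ,   1.        ]]), 'cam_to_world': array([[-4.29911490e-01, -6.07787414e-01,  6.67660520e-01,
         8.82619246e-04],
       [-9.02843201e-01,  2.83588617e-01, -3.23189805e-01,
         1.83635020e-01],
       [ 7.08977176e-03, -7.41735772e-01, -6.70654739e-01,
         7.18752
[... 346 characters left out ...]
0.96346399, -0.21262288,  0.16287618, -0.26643273],
       [-0.0013942 , -0.6041252 , -0.79688819,  0.81085291],
       [ 0.        ,  0.        ,  0.        ,  1.        ]])}
{'mtx': array([[329.69575012,   0.        , 279.45368154],
       [  0.        , 329.69575012, 205.7343985 ],
       [  0.        ,   0.        ,   1.        ]]), 'tool_from_camera': array([[ 1.16948075e-04, -9.58744204e-01, -2.84270186e-01,
         7.29131539e-02],
       [ 9.99999704e-01,  3.28287542e-04, -6.95801908e-04,
         5.19418949e-04],
       [ 7.60418407e-04, -2.84270020e-01,  9.58743958e-01,
        -1.80446629e-01],
       [ 0.00000000e+00,  0.00000000e+00,  0.00000000e+00,
         1.00000000e+00]])}
```

View pics/side0.png

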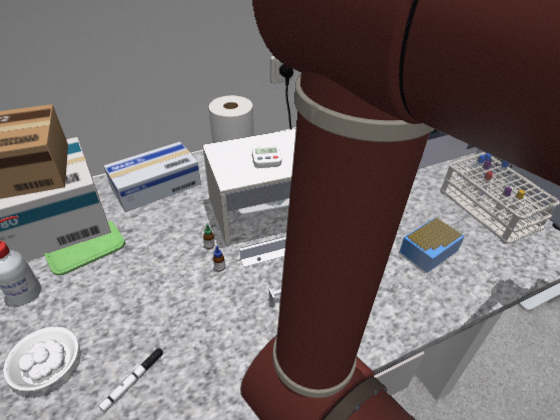

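View pics/top0.png

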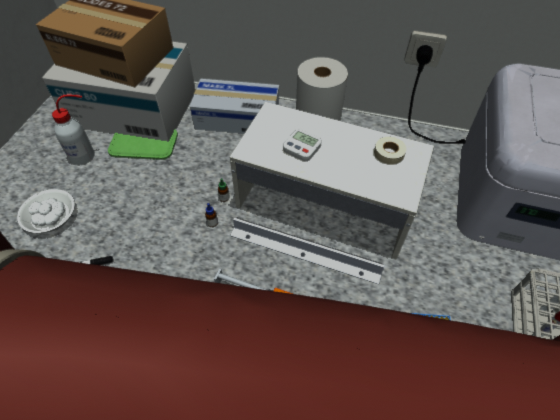

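Both views show the riser (top view: roof corners about (237,155), (413,215), (261,109), (431,150)). The rail runs from (231,228) to (381,270). The hook is mostly hidden by the arm, with its blade at about (218,275) and its orange grip at about (280,290). Next I'll fit the riser and rail from depth.

```bash
cat > h.py <<'E'
import numpy as np,cv2
from scipy.spatial.transform import Rotation as R
from cell import telemetry, viewer
def cam(n):
    s=telemetry.observe(); m=viewer.camera_model(n)
    if n=="wrist":
        T=np.eye(4);T[:3,:3]=R.from_euler('xyz',s["tool_rot"]).as_matrix();T[:3,3]=s["position"];T=T@m["tool_from_camera"]
    else: T=m["cam_to_world"]
    return m["mtx"],T
def cloud(d,K,T):
    v,u=np.mgrid[:d.shape[0],:d.shape[1]]
    P=np.stack([(u-K[0,2])/K[0,0]*d,(v-K[1,2])/K[1,1]*d,d],-1)
    W=P@T[:3,:3].T+T[:3,3]; W[d==0]=np.nan
    return W
def ray(px,z,K,T):
    r=T[:3,:3]@np.array([(px[0]-K[0,2])/K[0,0],(px[1]-K[1,2])/K[1,1],1]); o=T[:3,3]
    return o+r*(z-o[2])/r[2]
def look(n,name):
    K,T=cam(n); p,d=viewer.read_camera(n)
    cv2.imwrite(f"pics/{name}.png",p[:,:,::-1]);np.savez(f"pics/{name}.npz",p=p,d=d,K=K,T=T)
    return p,d,K,T
E
python3 - <<'E'
from h import *
for n,boxes in(("top",dict(roof=(105,230,230,440,.16,.18),rail=(215,285,222,390,.026,.045),hook=(260,300,205,300,.012,.06))),("side",dict(roof=(125,190,200,300,.16,.18),rail=(225,275,235,290,.026,.045),hook=(280,310,260,285,.01,.06)))):
    K,T=cam(n); d=np.load(f"pics/{n}0.npy"); W=cloud(d,K,T)
    for k,(r0,r1,c0,c1,z0,z1) in boxes.items():
        w=W[r0:r1,c0:c1].reshape(-1,3); w=w[(w[:,2]>z0)&(w[:,2]<z1)]
        if len(w)<5: print(n,k,len(w));continue
        rc=cv2.minAreaRect((w[:,:2]*1000).astype(np.float32))
        print(n,k,len(w),np.median(w[:,2]).round(4),rc,cv2.boxPoints(rc).round().tolist())
K,T=cam("top")
for p in [(237,155),(413,215),(261,109),(431,150)]: print(ray(p,.172,K,T).round(4))
for p in [(232,226),(382,266)]: print(ray(p,.035,K,T).round(4))
for p in [(222,191),(211,216)]: print(ray(p,.05,K,T).round(4))
im=cv2.imread("pics/top0.png")[200:300,205:395];cv2.imwrite("pics/topc.png",cv2.resize(im,None,fx=4,fy=4,interpolation=cv2.INTER_CUBIC))
E
```

```text
top roof 11566 0.1723 ((755.1382446289062, -210.39430236816406), (383.8929138183594, 241.3229522705078), 83.58942413330078) [[614.0, -388.0], [854.0, -415.0], [896.0, -33.0], [657.0, -6.0]]
top rail 975 0.0336 ((521.4002685546875, -185.6978759765625), (339.006103515625, 151.46524047851562), 84.78903198242188) [[431.0, -348.0], [581.0, -361.0], [612.0, -24.0], [461.0, -10.0]]
top hook 310 0.0347 ((456.2453918457031, -113.76083374023438), (159.96278381347656, 26.513622283935547), 83.45155334472656) [[434.0, -192.0], [460.0, -195.0], [479.0, -36.0], [452.0, -33.0]]
side roof 3977 0.1731 ((769.462890625, -113.44229125976562), (224.4867706298828, 288.1242370605469), 59.92482376098633) [[589.0, -138.0], [838.0, -283.0], [950.0, -89.0], [701.0, 56.0]]
side rail 234 0.0336 ((601.921142578125, -80.60807800292969), (114.12191772460938, 12.396309852600098), 85.33272552490234) [[591.0, -137.0], [603.0, -138.0], [613.0, -24.0], [600.0, -23.0]]
side hook 105 0.0337 ((462.98724365234375, -43.62567138671875), (22.813350677490234, 25.293704986572266), 64.7668685913086) [[447.0, -49.0], [470.0, -59.0], [479.0, -39.0], [456.0, -28.0]]
[ 0.6679 -0.0211  0.172 ]
[ 0.6092 -0.3822  0.172 ]
[ 0.8188 -0.0272  0.172 ]
[ 0.7888 -0.4043  0.172 ]
[ 0.5842 -0.0272  0.035 ]
[ 0.5718 -0.3566  0.035 ]
[0.6608 0.0222 0.05  ]
[0.5876 0.0212 0.05  ]
```

View pics/topc.png

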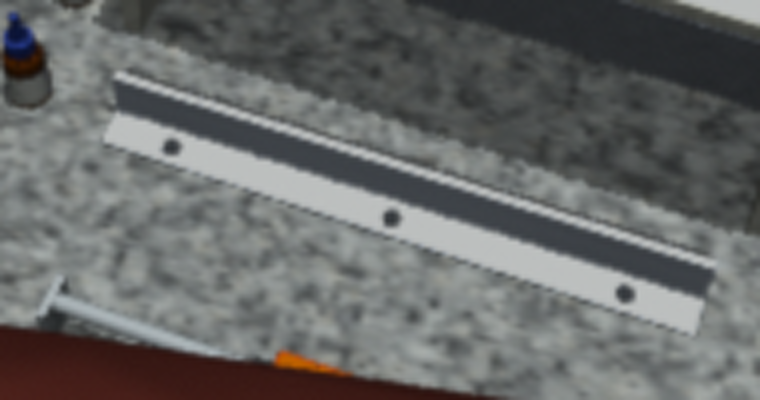

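The enlarged crop shows the rail's top edge running from top-view pixel (234,218) to (383,266). The hook rod runs from its blade at (219,275) toward the orange grip at (280,291). I'll move above the grip for a close look.

Request:
carry_out([
  [[0.018, 0.032, 0], 7, 1],
  [[0.018, 0.032, 0], 7, 1],
  [[0.018, 0.032, 0], 7, 1],
  [[0.018, 0.032, 0], 7, 1],
  [[0.018, 0.032, 0], 7, 1],
  [[0.018, 0.032, 0], 7, 1],
  [[0.018, 0.032, 0], 7, 1],
  [[0.018, 0.032, 0], 7, 1],
])

```text
clock: 0.77
position: [0.3731, -0.3237, 0.1932]
tool_rot: [-3.141, -0.0, 1.358]
contact_force: [0.8, -0.6, -0.2]
width: 0.0855
grasp_force: 0.0
```

Request:
carry_out([
  [[0.018, 0.032, 0], 5.6, 1],
  [[0.018, 0.032, 0], 0, 1],
  [[0.018, 0.032, 0], 0, 1],
  [[0.018, 0.032, 0], 0, 1],
  [[0, 0, 0], 0, 1],
  [[0, 0, 0], 0, 1],
])

```text
clock: 1.27
position: [0.4451, -0.1961, 0.1933]
tool_rot: [-3.141, -0.0, 1.454]
contact_force: [0.2, -0.2, -0.6]
width: 0.0857
grasp_force: 0.0
```

```bash
python3 - <<'E'
from h import *
s=telemetry.observe();print(s["clock"],s["position"],s["tool_rot"])
p,d,K,T=look("wrist","w1")
W=cloud(d,K,T)
hsv=cv2.cvtColor(p,cv2.COLOR_RGB2HSV);m=(hsv[...,0]<18)&(hsv[...,1]>170)&(hsv[...,2]>90)
w=W[m];w=w[(w[:,2]>.036)&(w[:,2]<.05)]
rc=cv2.minAreaRect((w[:,:2]*1000).astype(np.float32));print(len(w),np.median(w[:,2]),rc,cv2.boxPoints(rc).round().tolist())
K,T=cam("top");a=ray((234.2,218.5),.035,K,T);b=ray((383.5,266),.035,K,T);print(a,b,(a+b)/2)
E
```

```text
1.2667 [ 0.44509106 -0.19606667  0.19325289] [-3.14079547e+00 -6.69409140e-06  1.45377957e+00]
0 nan ((0.0, 0.0), (0.0, 0.0), 0.0) [[0.0, 0.0], [0.0, 0.0], [0.0, 0.0], [0.0, 0.0]]
[ 0.60473192 -0.02524982  0.035     ] [ 0.57263088 -0.35954815  0.035     ] [ 0.5886814  -0.19239898  0.035     ]
  return _methods._mean(a, axis=axis, dtype=dtype,
  ret = ret.dtype.type(ret / rcount)
```

View pics/w1.png

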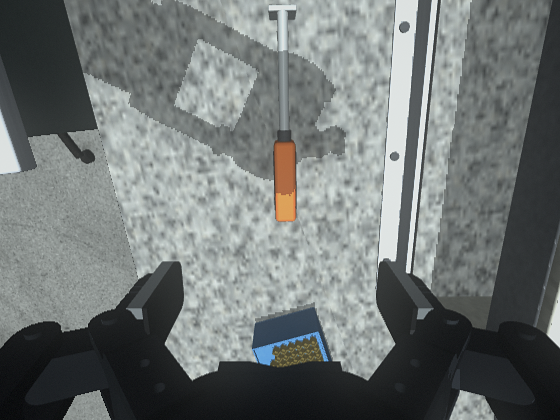

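The wrist view shows the hook upright in the picture: grip top from (285,141) to (286,221), blade at (282,9). The rail is at the right, around x=395–435.

```bash
python3 - <<'E'
from h import *
f=np.load("pics/w1.npz");K,T=f["K"],f["T"];W=cloud(f["d"],K,T)
for v,u in[(217,286),(180,285),(150,285),(100,283),(40,282),(10,282)]:print(u,v,W[v,u].round(4))
for p,z in[((286,221),.044),((285,141),.044),((282,9),.035)]:print(ray(p,z,K,T).round(4))
# rail upright top
for v in(30,120,220):
    r=[W[v,u] for u in range(395,450) if .031<W[v,u][2]<.04]; print(v,len(r),np.mean(r,0).round(4) if r else '')
# second view check: blade top
K,T=cam("top");print(ray((219.5,273),.035,K,T),ray((279,289.5),.044,K,T))
E
```

```text
286 217 [ 0.4481 -0.2342  0.0448]
285 180 [ 0.4515 -0.1945  0.0454]
285 150 [ 0.4549 -0.1648  0.043 ]
283 100 [ 0.4584 -0.1173  0.0356]
282 40 [ 0.4635 -0.0643  0.0355]
282 10 [ 0.4664 -0.0394  0.0346]
[ 0.4476 -0.2389  0.044 ]
[ 0.4559 -0.1559  0.044 ]
[ 0.4665 -0.0387  0.035 ]
30 11 [ 0.6028 -0.0719  0.0339]
120 10 [ 0.5945 -0.1523  0.034 ]
220 9 [ 0.5848 -0.2573  0.034 ]
[ 0.46748902 -0.04078927  0.035     ] [ 0.45995334 -0.16807394  0.044     ]
```

Request:
carry_out([
  [[0.006, -0.004, -0.035], 1.3, 1],
  [[0, 0, -0.04], 0, 1],
  [[0, 0, -0.04], 0, 1],
  [[0, 0, -0.04], 0, 1],
  [[0, 0, -0.026], 0, 1],
  [[0, 0, 0], 0, -1],
  [[0, 0, 0], 0, -1],
  [[0, 0, 0], 0, -1],
], squeeze=100)

```text
clock: 1.98
position: [0.4518, -0.2034, 0.0147]
tool_rot: [3.139, 0.001, 1.471]
contact_force: [0.1, -0.3, 1.0]
width: 0.052
grasp_force: 0.0
```

Request:
carry_out([
  [[0, 0, 0], 0, -1],
  [[0, 0, 0], 0, -1],
  [[0, 0, 0], 0, -1],
  [[0, 0, 0], 0, -1],
  [[0, 0, 0], 0, -1],
])

```text
clock: 2.4
position: [0.4512, -0.2018, 0.0134]
tool_rot: [3.14, 0.001, 1.473]
contact_force: [-0.6, -0.2, -0.2]
width: -0.0001
grasp_force: 0.0
```

The fingers closed on nothing, so I'll take a picture.

```bash
python3 - <<'E'
from h import *
p,d,K,T=look("wrist","w2")
W=cloud(d,K,T)
for v,u in [(8,281),(60,281),(150,281)]:print(W[v,u].round(4))
E
```

```text
[ 0.4636 -0.0891  0.0341]
[ 0.4616 -0.1096  0.0347]
[ 0.4578 -0.1491  0.0362]
```

View pics/w2.png

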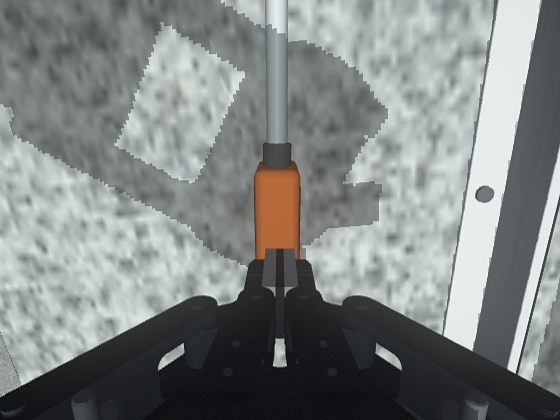

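The wrist view shows the grip's front end at (278,165), with the fingers shut behind or over its tail at about (280,255). I need the hook's current place.

```bash
python3 - <<'E'
from h import *
f=np.load("pics/w2.npz");K,T=f["K"],f["T"];W=cloud(f["d"],K,T)
for p in[(278,165),(278,143),(278,252)]:print(p,ray(p,.042,K,T).round(4))
for v in(170,200,230,245,255,265,280):print(v,W[v,265:296:6].round(3).tolist())
Ti=np.linalg.inv(T);P=telemetry.observe()["position"]
for z in(0,.019,.03):
    q=Ti[:3,:3]@(P+[0,0,z])+Ti[:3,3];print(z,K@(q/q[2]))
f=np.load("pics/w1.npz");W=cloud(f["d"],f["K"],f["T"]);print(W[300:312,285].round(3)[::3],"table",W[250,200],W[60,200])
E
```

```text
(278, 165) [ 0.4558 -0.1551  0.042 ]
(278, 143) [ 0.4568 -0.1451  0.042 ]
(278, 252) [ 0.4515 -0.1988  0.042 ]
170 [[0.449, -0.157, 0.04], [0.452, -0.157, 0.043], [0.455, -0.157, 0.042], [0.458, -0.158, 0.043], [0.461, -0.158, 0.041], [0.463, -0.158, 0.041]]
200 [[0.448, -0.171, 0.043], [0.451, -0.171, 0.044], [0.454, -0.171, 0.043], [0.457, -0.172, 0.043], [0.459, -0.172, 0.044], [0.462, -0.172, 0.043]]
230 [[0.446, -0.186, 0.044], [0.449, -0.186, 0.045], [0.452, -0.186, 0.044], [0.455, -0.186, 0.045], [0.458, -0.187, 0.043], [0.461, -0.188, 0.043]]
245 [[0.446, -0.194, 0.043], [0.449, -0.194, 0.044], [0.451, -0.194, 0.044], [0.454, -0.194, 0.044], [0.457, -0.194, 0.044], [0.46, -0.195, 0.044]]
255 [[0.447, -0.19, 0.062], [0.449, -0.191, 0.062], [0.452, -0.191, 0.062], [0.454, -0.191, 0.062], [0.457, -0.191, 0.062], [0.46, -0.201, 0.043]]
265 [[0.447, -0.19, 0.072], [0.449, -0.191, 0.071], [0.452, -0.191, 0.071], [0.454, -0.191, 0.072], [0.457, -0.192, 0.072], [0.459, -0.191, 0.072]]
280 [[0.448, -0.19, 0.084], [0.45, -0.191, 0.084], [0.452, -0.191, 0.084], [0.454, -0.191, 0.085], [0.456, -0.191, 0.084], [0.459, -0.191, 0.084]]
0 [278.01567022 236.06979751   1.        ]
0.019 [277.90620647 249.37054348   1.        ]
0.03 [277.83178256 258.41366074   1.        ]
[[ 0.433 -0.361 -0.   ]
 [ 0.433 -0.366  0.   ]
 [ 0.432 -0.37   0.   ]
 [ 0.432 -0.374  0.   ]] table [ 0.33776171 -0.27879589  0.0013361 ] [ 0.37726779 -0.06687756  0.00049814]
```

```bash
python3 - <<'E'
from h import *
for n in("w1","w2"):
    f=np.load(f"pics/{n}.npz");K,T=f["K"],f["T"];W=cloud(f["d"],K,T)
    s=T@np.linalg.inv(viewer.camera_model("wrist")["tool_from_camera"])
    L=(W-s[:3,3])@s[:3,:3]  # tool coords
    m=(np.abs(L[...,0])<.03)&(np.abs(L[...,1])<.07)&(L[...,2]<.02)&(L[...,2]>-.12)
    if n=="w2": m&=(W[...,2]>.047)
    q=L[m];print(n,s[:3,3],len(q),np.percentile(q,[0,1,50,99,100],axis=0).round(4).tolist())
s=telemetry.observe();print(s["clock"],s["position"],s["joint_pos"],s["width"])
E
```

```text
w1 [ 0.44509376 -0.196054    0.19325405] 32789 [[-0.013, -0.07, -0.12], [-0.0102, -0.0683, -0.1198], [0.0101, -0.0006, -0.1058], [0.0174, 0.0688, -0.0555], [0.0185, 0.07, -0.0504]]
w2 [ 0.45123637 -0.20180825  0.01342741] 34574 [[-0.0124, -0.0584, -0.12], [-0.0082, -0.0518, -0.1198], [0.0113, 0.0005, -0.1063], [0.0175, 0.0531, -0.0497], [0.0185, 0.0607, -0.0416]]
2.45 [ 0.45108675 -0.20168028  0.01318901] [-5.71160675e-01 -7.42655120e-02  2.05901049e+00 -2.37686812e-05
  1.15602471e+00 -4.73169775e-01] -0.0003064866409123799
```

Depth shows the fingertips ending about 38 mm short of the stated TCP (tool z about -0.038, in both views). The table reads z=0, so the fingers shut above the handle. I'll open, then lower in small steps and watch the force.

Request:
carry_out([
  [[0, 0, 0], 0, 1],
  [[0, 0, 0], 0, 1],
  [[0, 0, 0], 0, 1],
  [[0, 0, 0], 0, 1],
  [[0, 0, -0.005], 0, 1],
  [[0, 0, -0.005], 0, 1],
  [[0, 0, -0.005], 0, 1],
  [[0, 0, 0], 0, 1],
])

```text
clock: 3.12
position: [0.4496, -0.2009, -0.004]
tool_rot: [-3.139, -0.001, 1.473]
contact_force: [0.1, 0.3, 0.3]
width: 0.0852
grasp_force: 0.0
```

No contact at z = -0.004, which confirms the offset. I'll continue down.

Request:
carry_out([
  [[0.001, 0, -0.008], 0, 1],
  [[0, 0, -0.008], 0, 1],
  [[0, 0, -0.006], 0, 1],
  [[0, 0, 0], 0, -1],
  [[0, 0, 0], 0, -1],
  [[0, 0, 0], 0, -1],
  [[0, 0, 0], 0, -1],
  [[0, 0, 0], 0, -1],
])

```text
clock: 3.78
position: [0.452, -0.2018, -0.0239]
tool_rot: [3.141, 0.0, 1.473]
contact_force: [-6.9, 0.8, 5.1]
width: 0.0254
grasp_force: 3.7
```

Request:
carry_out([
  [[0, 0, 0], 0, -1],
  [[0, 0, 0], 0, -1],
  [[0, 0, 0], 0, -1],
  [[0, 0, 0], 0, -1],
], squeeze=100)

```text
clock: 4.12
position: [0.4524, -0.202, -0.0236]
tool_rot: [3.14, 0.001, 1.473]
contact_force: [-0.3, 0.3, 4.4]
width: 0.0206
grasp_force: 98.5
```

Gripped at 98 N. Next I'll lift and start turning toward the riser.

Request:
carry_out([
  [[0, 0, 0.02], 0, -1],
  [[0, 0, 0.035], 0, -1],
  [[0, 0, 0.04], 0, -1],
  [[0, 0, 0.04], 0, -1],
  [[0, 0, 0.04], 0, -1],
  [[0, 0, 0.04], 0, -1],
  [[-0.005, 0, 0.015], -5, -1],
  [[-0.005, 0, 0], -7, -1],
])

```text
clock: 4.78
position: [0.444, -0.2029, 0.2113]
tool_rot: [3.133, 0.002, 1.259]
contact_force: [-1.0, 0.1, -2.3]
width: 0.0206
grasp_force: 98.2
```

```bash
python3 - <<'E'
from h import *
d=np.load("pics/top0.npy");K,T=cam("top");W=cloud(d,K,T)
# front edge of roof: for each column last row with z in .165-.18
pts=[]
for c in range(245,412,3):
    r=[v for v in range(110,225) if abs(W[v,c,2]-.172)<.006]
    if r: pts.append((c,max(r)))
pts=np.array(pts)
k=np.polyfit(pts[:,0],pts[:,1],1);print(k,np.abs(np.polyval(k,pts[:,0])-pts[:,1]).max())
a,b=[ray((c,np.polyval(k,c)+.5),.172,K,T) for c in(245,410)];print(a,b,np.degrees(np.arctan2(-(a-b)[0],(a-b)[1])))
p,d,K,T=look("side","s1")
q=p[110:290,180:330]
cv2.imwrite("pics/s1c.png",cv2.resize(np.clip(q[:,:,::-1]*1.5,0,255).astype(np.uint8),None,fx=4,fy=3.3,interpolation=cv2.INTER_CUBIC))
E
```

```text
[ 0.29921394 89.48957621] 0.8521872863977933
[ 0.65021093 -0.04418761  0.172     ] [ 0.61318444 -0.37644626  0.172     ] -6.358735132072471
```

View pics/s1.png

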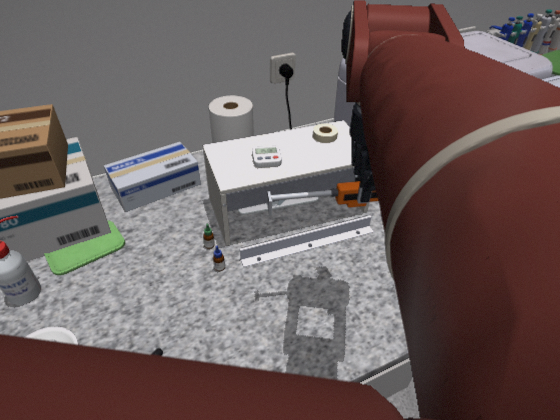

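The side view shows the hook held level at (265–385,190) and the rail from (240,255) to (373,228). The tray under the riser is not visible past the hook yet. I'll turn the hook to face the riser.

Request:
carry_out([
  [[0, 0, 0], -7, -1],
  [[0, 0, 0], -7, -1],
  [[0, 0, 0], -7, -1],
  [[0, 0, 0], -7, -1],
  [[0, 0, 0], -7, -1],
  [[0, 0, 0], -7, -1],
  [[0, 0, 0], -7, -1],
  [[0, 0, 0], -7, -1],
])

```text
clock: 5.5
position: [0.4409, -0.2009, 0.2034]
tool_rot: [-3.139, 0.002, 0.282]
contact_force: [0.4, 0.4, -3.0]
width: 0.0208
grasp_force: 98.1
```

Request:
carry_out([
  [[0, 0, 0], -7, -1],
  [[0, 0, 0], -7, -1],
  [[0, 0, 0], -7, -1],
  [[0, 0, 0], -1, -1],
  [[0, 0, 0], 0, -1],
  [[0, 0, 0], 0, -1],
])

```text
clock: 6.0
position: [0.4413, -0.2012, 0.2046]
tool_rot: [-3.141, 0.002, -0.095]
contact_force: [-0.7, -0.6, -1.2]
width: 0.0206
grasp_force: 98.1
```

```bash
python3 - <<'E'
from h import *
s=telemetry.observe();print(s["position"],s["tool_rot"])
p,d,K,T=look("wrist","w3");W=cloud(d,K,T)
print([W[v,279].round(4).tolist() for v in(2,30,80,130,180)])
p2,d2,K2,T2=look("side","s2")
q=cv2.resize(np.clip(p2[120:270,195:385].astype(float)*1.6,0,255).astype(np.uint8),None,fx=4,fy=4,interpolation=cv2.INTER_CUBIC)
cv2.imwrite("pics/s2c.png",q[:,:,::-1])
E
```

```text
[ 0.44132974 -0.20124043  0.20455907] [-3.14060160e+00  1.70271835e-03 -9.48258912e-02]
[[0.5473, -0.2114, 0.2623], [0.5388, -0.2106, 0.2637], [0.5233, -0.2091, 0.2636], [0.5066, -0.2075, 0.2635], [0.4887, -0.2058, 0.2654]]
```

View pics/s2c.png

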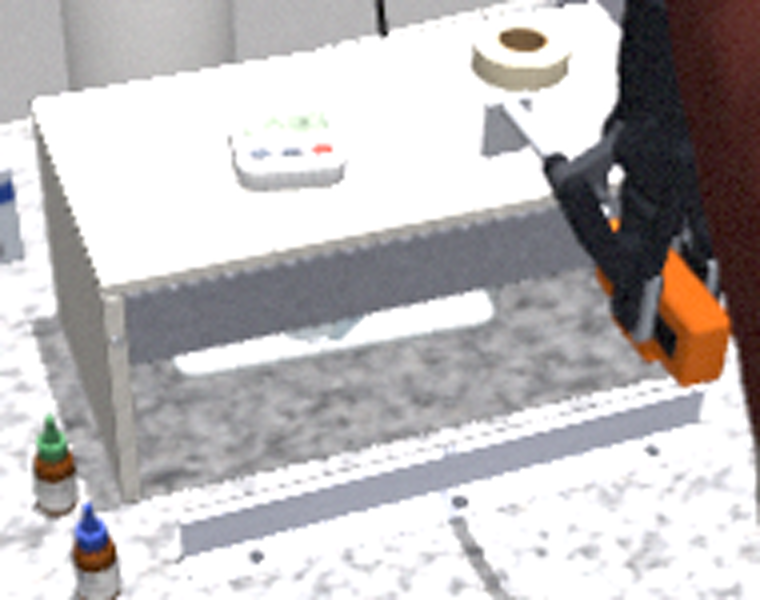

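The brightened side crop shows the tray's clear front wall under the panel. Its lower edge runs from crop (178,370) to (493,315), i.e. full-image (239.5,212.5) to (318.3,198.8). The hook blade is in the air at crop (510,130).

```bash
python3 - <<'E'
from h import *
K,T=cam("side")
a,b=ray((239.8,213),.002,K,T),ray((318.3,199.2),.002,K,T);m=(a+b)/2
print(a,b,m,np.linalg.norm(a-b),np.degrees(np.arctan2(-(a-b)[0],(a-b)[1])))
# rail check, side: crop (180,525)-(700,392) top edge
a,b=ray((195+180/4,120+525/4),.035,K,T),ray((195+700/4,120+392/4),.035,K,T);print(a,b,np.degrees(np.arctan2(-(a-b)[0],(a-b)[1])))
# riser roof front edge: crop (110,290)
print(ray((195+110/4,120+290/4),.172,K,T),"riser base left",ray((195+130/4,120+497/4),0,K,T))
f=np.load("pics/s2.npz");W=cloud(f["d"],K,T)
for v,u in[(195+0,0)]:pass
for v,u in[(120+340//4,195+300//4),(120+360//4,195+230//4),(120+320//4,195+420//4)]:print(W[v,u].round(3))
E
```

```text
[ 0.75490827 -0.08254118  0.002     ] [ 0.71665642 -0.29772469  0.002     ] [ 0.73578234 -0.19013294  0.002     ] 0.21855696865425472 -10.079824375509503
[ 0.59963809 -0.02222179  0.035     ] [ 0.5667538  -0.35538971  0.035     ] -5.636942307258146
[ 0.65181082 -0.01050512  0.172     ] riser base left [ 0.66445961 -0.01393952  0.        ]
[ 0.732 -0.159  0.019]
[ 0.741 -0.112  0.013]
[ 0.719 -0.241  0.018]
```

The tray's front is at about x≈0.722 to 0.73 at y=-0.19, yaw about -10°; the rail yaw is about -5.5°. The riser's front edge is at x≈0.634. I'll tip the nose up by pressing the blade on the roof's front edge, away from the timer, with a lighter squeeze.

Request:
carry_out([
  [[0.02, 0, 0], 0, -1],
  [[0.02, 0, 0], 0, -1],
  [[0, 0, -0.02], 0, -1],
  [[0, 0, -0.02], 0, -1],
  [[0, 0, -0.008], 0, -1],
  [[0, 0, 0], 0, -1],
  [[0, 0, 0], 0, -1],
], squeeze=50)

```text
clock: 6.68
position: [0.4815, -0.2015, 0.1575]
tool_rot: [-3.141, 0.001, -0.098]
contact_force: [0.4, -0.0, -1.3]
width: 0.0208
grasp_force: 98.1
```

Request:
carry_out([
  [[0, 0, -0.006], 0, -1],
  [[0, 0, -0.008], 0, -1],
  [[0, 0, -0.008], 0, -1],
  [[0, 0, 0], 0, -1],
])

```text
clock: 7.02
position: [0.4824, -0.202, 0.1354]
tool_rot: [3.141, -0.002, -0.099]
contact_force: [-0.5, -1.1, 1.1]
width: 0.0206
grasp_force: 98.9
```

```bash
cat >> h.py <<'E'
def tilt(name):
    s=telemetry.observe();p,d,K,T=look("wrist",name);W=cloud(d,K,T)
    v=np.arange(2,150,4);L=[];P=s["position"];a=s["tool_rot"][2];c=np.array([np.cos(a),np.sin(a),0])
    for r in v:
        w=W[r,240:320]; w=w[w[:,2]>P[2]+.03]
        if len(w)>3:
            t=w[np.argsort(w[:,2])[-3:]].mean(0); L.append(((t-P)@c,t[2]-P[2]))
    L=np.array(L); L=L[(L[:,0]>.05)]
    k=np.polyfit(L[:,0],L[:,1],1)
    print("tilt",np.degrees(np.arctan(k[0])),"rodtop rel TCP at 0:",k[1],"res",np.abs(np.polyval(k,L[:,0])-L[:,1]).max(),"x",L[:,0].min(),L[:,0].max())
    print(s["clock"],P.round(4),s["tool_rot"].round(3),s["contact_force"].round(1),s["grasp_force"])
E
python3 -c "
from h import *
tilt('w4')"
```

```text
tilt 5.003139686488375 rodtop rel TCP at 0: 0.058758253913033305 res 0.0005651259336934555 x 0.0601439028849742 0.10352698846782059
7.0167 [ 0.4824 -0.202   0.1354] [ 3.141e+00 -2.000e-03 -9.900e-02] [-0.5 -1.1  1.1] 98.8587749004364
```

The pivot works: tilt is 5° with only a few N. Continuing down to about 18–19°.

Request:
carry_out([
  [[0, 0, -0.008], 0, -1],
  [[0, 0, -0.008], 0, -1],
  [[0, 0, -0.008], 0, -1],
  [[0, 0, -0.008], 0, -1],
  [[0, 0, -0.008], 0, -1],
  [[0, 0, 0], 0, -1],
  [[0, 0, 0], 0, -1],
])

```text
clock: 7.65
position: [0.4818, -0.2013, 0.095]
tool_rot: [-3.141, 0.001, -0.098]
contact_force: [1.8, -0.2, 0.9]
width: 0.0205
grasp_force: 100.7
```

```bash
python3 -c "
from h import *
tilt('w5')"
```

```text
tilt 18.560543257650064 rodtop rel TCP at 0: 0.05888555225591579 res 0.0006549493147886276 x 0.06216365911172665 0.09734807707103368
7.65 [ 0.4818 -0.2013  0.095 ] [-3.141e+00  1.000e-03 -9.800e-02] [ 1.8 -0.2  0.9] 100.65440654754639
```

Request:
carry_out([
  [[0, 0, -0.007], 0, -1],
  [[0, 0, 0], 0, -1],
  [[0, 0, 0.003], 0, -1],
  [[-0.02, 0.01, 0.003], 0, -1],
  [[-0.02, 0.01, 0], 0, -1],
  [[0, 0.009, 0], 0, -1],
  [[0, 0, 0], 0, -1],
], squeeze=110)

```text
clock: 8.28
position: [0.4393, -0.1705, 0.0927]
tool_rot: [-3.139, 0.005, -0.097]
contact_force: [0.2, -0.8, -2.3]
width: 0.0204
grasp_force: 107.8
```

```bash
python3 -c "
from h import *
tilt('w6')"
```

```text
tilt 20.033540637943975 rodtop rel TCP at 0: 0.058072054155134396 res 0.0005594028641730531 x 0.06262746537655747 0.09700976776260704
8.2833 [ 0.4393 -0.1705  0.0927] [-3.139  0.005 -0.097] [ 0.2 -0.8 -2.3] 107.76934146881104
```

Request:
carry_out([
  [[0, 0, -0.035], 0, -1],
  [[0, 0, -0.035], 0, -1],
  [[0, 0, -0.025], 0, -1],
  [[0, 0, -0.011], 0, -1],
  [[0, 0, 0], 0, -1],
  [[0, 0, 0], 0, -1],
])

```text
clock: 8.83
position: [0.442, -0.1728, -0.0112]
tool_rot: [-3.141, 0.001, -0.098]
contact_force: [-0.0, -0.4, -0.8]
width: 0.0203
grasp_force: 107.8
```

```bash
python3 - <<'E'
from h import *
s=telemetry.observe();print(s["position"])
p2,d2,K2,T2=look("side","s3")
q=cv2.resize(np.clip(p2[120:270,195:385].astype(float)*1.6,0,255).astype(np.uint8),None,fx=4,fy=4,interpolation=cv2.INTER_CUBIC)
cv2.imwrite("pics/s3c.png",q[:,:,::-1])
E
```

```text
[ 0.441987   -0.1728024  -0.01122226]
```

View pics/s3c.png

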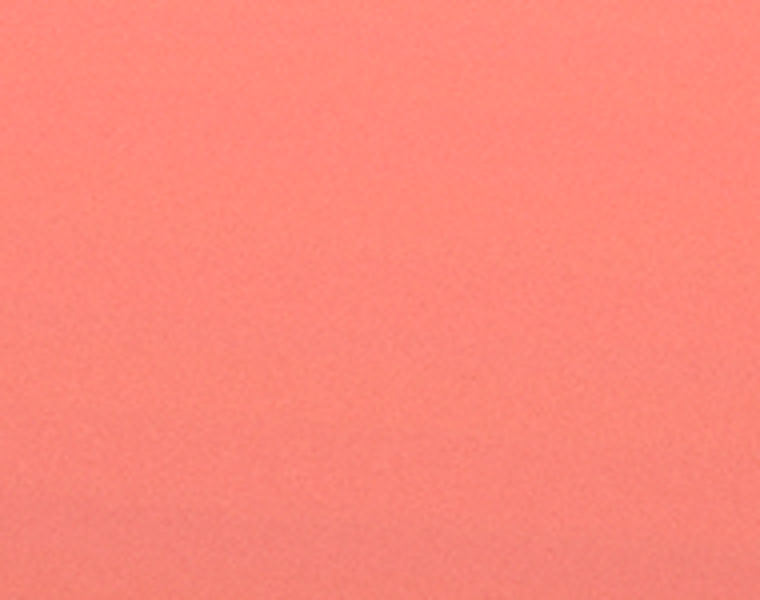

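The side view is wholly blocked by the arm. I'll go by numbers: in under the panel at about 72 mm tip height, watching the force.

Request:
carry_out([
  [[0.013, -0.001, 0], 0, -1],
  [[0.013, -0.001, 0], 0, -1],
  [[0.013, -0.001, 0], 0, -1],
  [[0.014, -0.002, 0], 0, -1],
  [[0, 0, 0], 0, -1],
])

```text
clock: 9.3
position: [0.4993, -0.1794, -0.0077]
tool_rot: [3.139, -0.007, -0.098]
contact_force: [0.9, 0.1, -0.6]
width: 0.0205
grasp_force: 107.7
```

```bash
python3 -c "
from h import *
tilt('w7')
f=np.load('pics/w7.npz');W=cloud(f['d'],f['K'],f['T'])
# riser roof front edge in wrist view
for c in (100,200,350,450):
    r=[v for v in range(0,200) if abs(W[v,c,2]-.172)<.006]
    print(c,len(r),W[max(r),c].round(4) if r else '')
"
```

```text
tilt 20.8378534475708 rodtop rel TCP at 0: 0.05810578379869656 res 0.0005813507148736685 x 0.061616837282425445 0.09582012550191833
9.3 [ 0.4993 -0.1794 -0.0077] [ 3.139 -0.007 -0.098] [ 0.9  0.1 -0.6] 107.73515582084656
100 0 
200 0 
350 0 
450 0
```

Request:
carry_out([
  [[0.012, -0.001, 0.0045], 0, -1],
  [[0.012, -0.001, 0.0045], 0, -1],
  [[0.012, -0.001, 0.0045], 0, -1],
  [[0.01, -0.001, 0.0035], 0, -1],
  [[0, 0, 0], 0, -1],
  [[0, 0, 0], 0, -1],
])

```text
clock: 9.85
position: [0.5411, -0.1819, 0.0066]
tool_rot: [3.141, -0.001, -0.098]
contact_force: [0.6, -0.6, -1.8]
width: 0.0206
grasp_force: 107.7
```

```bash
python3 -c "
from h import *
tilt('w8')
f=np.load('pics/w8.npz');W=cloud(f['d'],f['K'],f['T'])
for c in (100,200,350,450):
    r=[v for v in range(0,200) if abs(W[v,c,2]-.172)<.006]
    print(c,len(r),W[max(r),c].round(4) if r else W[0,c].round(3))
"
```

```text
tilt 20.374565064752627 rodtop rel TCP at 0: 0.058186757094595615 res 0.0006747992754667642 x 0.062161913932559876 0.09657591741868841
9.85 [ 0.5411 -0.1819  0.0066] [ 3.141e+00 -1.000e-03 -9.800e-02] [ 0.6 -0.6 -1.8] 107.73478031158447
100 0 [ 0.674 -0.105 -0.001]
200 0 [ 0.669 -0.154 -0.001]
350 0 [ 0.662 -0.229  0.001]
450 0 [ 0.657 -0.279  0.   ]
```

Request:
carry_out([
  [[0.008, 0, 0.0035], 0, -1],
  [[0.008, 0, 0.003], 0, -1],
  [[0.008, 0, 0.003], 0, -1],
  [[0.008, 0, 0.003], 0, -1],
  [[0.004, 0, 0.001], 0, -1],
  [[0, 0, 0], 0, -1],
  [[0, 0, 0], 0, -1],
])

```text
clock: 10.48
position: [0.577, -0.1815, 0.0192]
tool_rot: [3.142, 0.0, -0.098]
contact_force: [0.1, 0.1, -2.1]
width: 0.0202
grasp_force: 107.7
```

```bash
python3 -c "
from h import *
tilt('w9')
f=np.load('pics/w9.npz');W=cloud(f['d'],f['K'],f['T'])
for c in (60,100,200,350,450,500):
    r=[v for v in range(0,200) if abs(W[v,c,2]-.172)<.006]
    print(c,len(r),W[max(r),c].round(4) if r else W[0,c].round(3))
"
```

```text
Traceback (most recent call last):
  File "h.py", line 29, in tilt
    L=np.array(L); L=L[(L[:,0]>.05)]
                        ~^^^^^
IndexError: too many indices for array: array is 1-dimensional, but 2 were indexed
```

```bash
python3 -c "
from h import *
f=np.load('pics/w9.npz');d=f['d'];p=f['p'];W=cloud(d,f['K'],f['T'])
for v in (0,40,80,120,150,180,200,230):
  print(v,[(round(float(d[v,c]),3),p[v,c].tolist(),W[v,c].round(3).tolist()) for c in (100,279,450)])
"
```

```text
0 [(0.0, [196, 202, 201], [nan, nan, nan]), (0.0, [199, 206, 204], [nan, nan, nan]), (0.0, [196, 203, 201], [nan, nan, nan])]
40 [(0.0, [198, 205, 203], [nan, nan, nan]), (0.0, [201, 207, 206], [nan, nan, nan]), (0.0, [198, 205, 203], [nan, nan, nan])]
80 [(0.0, [199, 206, 204], [nan, nan, nan]), (0.0, [203, 210, 208], [nan, nan, nan]), (0.0, [200, 207, 205], [nan, nan, nan])]
120 [(0.0, [201, 208, 207], [nan, nan, nan]), (0.0, [204, 210, 209], [nan, nan, nan]), (0.0, [201, 208, 206], [nan, nan, nan])]
150 [(0.0, [202, 208, 207], [nan, nan, nan]), (0.0, [204, 210, 209], [nan, nan, nan]), (0.0, [201, 208, 206], [nan, nan, nan])]
180 [(0.0, [202, 208, 207], [nan, nan, nan]), (0.0, [203, 209, 208], [nan, nan, nan]), (0.0, [202, 208, 207], [nan, nan, nan])]
200 [(0.0, [200, 206, 201], [nan, nan, nan]), (0.0, [202, 207, 206], [nan, nan, nan]), (0.0, [201, 207, 207], [nan, nan, nan])]
230 [(0.209, [191, 198, 197], [0.587, -0.068, 0.003]), (0.107, [139, 83, 55], [0.612, -0.185, 0.1]), (0.21, [200, 208, 206], [0.565, -0.289, 0.003])]
```

```bash
python3 -c "
from h import *
f=np.load('pics/w9.npz');d=f['d'];K,T=f['K'],f['T'];print(T[:3,3])
for c in (60,150,400,500):
  v=np.where(d[:300,c]>0)[0].min(); g=cv2.cvtColor(f['p'],cv2.COLOR_RGB2GRAY)[:,c].astype(int); e=190+np.argmax(np.abs(np.diff(g[190:250])))
  print(c,v,e,ray((c,v),.172,K,T).round(4),ray((c,e),.172,K,T).round(4))
"
```

```text
[ 0.64981277 -0.18891771  0.19960745]
60 211 218 [ 0.643  -0.1689  0.172 ] [ 0.6424 -0.1687  0.172 ]
150 212 211 [ 0.6422 -0.1767  0.172 ] [ 0.6423 -0.1767  0.172 ]
400 216 218 [ 0.6397 -0.1986  0.172 ] [ 0.6395 -0.1986  0.172 ]
500 217 227 [ 0.6387 -0.2074  0.172 ] [ 0.6378 -0.2074  0.172 ]
```

No contact so far, and the tip is at about x=0.744. The wrist view puts the riser's front at x≈0.640. I'll level the hook by raising the handle so the rod pivots on the panel's lower edge.

Request:
carry_out([
  [[0, 0, 0.005], 0, -1],
  [[0, 0, 0.005], 0, -1],
  [[0, 0, 0.005], 0, -1],
  [[0, 0, 0.005], 0, -1],
  [[0, 0, 0], 0, -1],
], squeeze=60)

```text
clock: 10.95
position: [0.5741, -0.1806, 0.0374]
tool_rot: [-3.14, 0.006, -0.098]
contact_force: [-2.0, 0.5, -14.9]
width: 0.0204
grasp_force: 102.0
```

Request:
carry_out([
  [[0, 0, 0.004], 0, -1],
  [[0, 0, 0.004], 0, -1],
  [[0, 0, 0.003], 0, -1],
  [[0, 0, 0], 0, -1],
])

```text
clock: 11.28
position: [0.576, -0.181, 0.0502]
tool_rot: [-3.141, 0.002, -0.098]
contact_force: [-3.9, 2.6, -14.3]
width: 0.0206
grasp_force: 99.2
```

Request:
carry_out([
  [[0, 0, -0.005], 0, -1],
  [[0, 0, 0], 0, -1],
], squeeze=110)

```text
clock: 11.45
position: [0.5805, -0.183, 0.0484]
tool_rot: [3.139, -0.009, -0.098]
contact_force: [0.4, -0.2, -3.1]
width: 0.0203
grasp_force: 110.2
```

```bash
cat >> h.py <<'E'
def tilt2(name):
    s=telemetry.observe();p,d,K,T=look("wrist",name);W=cloud(d,K,T);P=s["position"];a=s["tool_rot"][2]
    c=np.array([np.cos(a),np.sin(a),0]);X=(W-P)@c;Z=W[...,2]-P[2];Y=(W-P)@np.array([-c[1],c[0],0])
    m=(np.abs(Y)<.004)&(X>.013)&(X<.04)&(Z>.04)&(Z<.085);k=np.polyfit(X[m],Z[m],1)
    m2=(np.abs(Y)<.002)&(X>.05)&(X<.1)&(Z>.03)&(Z<.12)
    print(m.sum(),"grip tilt",np.degrees(np.arctan(k[0])),k[1],m2.sum(),np.degrees(np.arctan(np.polyfit(X[m2],Z[m2],1)[0])) if m2.sum()>20 else '')
    print(s["clock"],P.round(4),s["tool_rot"].round(3),s["contact_force"].round(1),s["grasp_force"])
E
python3 -c "
from h import *
tilt2('w10')"
```

```text
1479 grip tilt 1.8881844423604879 0.06659905616224507 0 
11.45 [ 0.5805 -0.183   0.0484] [ 3.139 -0.009 -0.098] [ 0.4 -0.2 -3.1] 110.19971966743469
```

Request:
carry_out([
  [[0, 0, -0.004], 0, -1],
  [[0, 0, -0.004], 0, -1],
  [[0, 0, -0.002], 0, -1],
  [[0, 0, 0], 0, -1],
  [[0, 0, 0], 0, -1],
  [[0, 0, 0], 0, -1],
])

```text
clock: 12.0
position: [0.577, -0.1817, 0.0354]
tool_rot: [3.141, -0.001, -0.098]
contact_force: [-0.9, 0.0, -2.0]
width: 0.0205
grasp_force: 110.1
```

```bash
python3 -c "
from h import *
tilt2('w11')"
```

```text
1451 grip tilt 1.6660717338295992 0.06646924906473861 0 
12.0 [ 0.577  -0.1817  0.0354] [ 3.141e+00 -1.000e-03 -9.800e-02] [-0.9  0.  -2. ] 110.13990640640259
```

Tip height is about 63 mm with the rod just above the lip. I'll pull gently until contact.

Request:
carry_out([
  [[-0.003, 0, 0], 0, -1],
  [[-0.003, 0.001, 0], 0, -1],
  [[-0.003, 0, 0], 0, -1],
  [[-0.003, 0, 0], 0, -1],
  [[-0.003, 0, 0], 0, -1],
  [[-0.003, 0.001, 0], 0, -1],
  [[0, 0, 0], 0, -1],
])

```text
clock: 12.63
position: [0.5585, -0.1796, 0.0353]
tool_rot: [3.141, -0.0, -0.099]
contact_force: [1.1, -0.2, -3.2]
width: 0.0204
grasp_force: 110.2
```

Request:
carry_out([
  [[-0.003, 0, 0], 0, -1],
  [[-0.003, 0.001, 0], 0, -1],
  [[-0.003, 0, 0], 0, -1],
  [[-0.003, 0, 0], 0, -1],
])

```text
clock: 12.97
position: [0.5468, -0.1786, 0.0354]
tool_rot: [3.142, -0.001, -0.098]
contact_force: [3.3, -0.0, -2.3]
width: 0.0203
grasp_force: 110.2
```

Request:
carry_out([
  [[-0.003, 0, 0], 0, -1],
  [[-0.003, 0.001, 0], 0, -1],
  [[-0.003, 0, 0], 0, -1],
  [[-0.003, 0, 0], 0, -1],
])

```text
clock: 13.3
position: [0.5346, -0.1776, 0.0353]
tool_rot: [3.142, -0.0, -0.098]
contact_force: [3.0, -0.4, -2.4]
width: 0.02
grasp_force: 110.2
```

Engaged: about 3 N of steady drag. Continuing gently.

Request:
carry_out([
  [[-0.004, 0, 0], 0, -1],
  [[-0.004, 0.001, 0], 0, -1],
  [[-0.004, 0, 0], 0, -1],
  [[-0.004, 0, 0], 0, -1],
  [[-0.004, 0.001, 0], 0, -1],
  [[-0.004, 0, 0], 0, -1],
  [[-0.004, 0, 0], 0, -1],
  [[-0.004, 0.001, 0], 0, -1],
])

```text
clock: 13.97
position: [0.5025, -0.1747, 0.0353]
tool_rot: [3.141, -0.0, -0.098]
contact_force: [3.1, -1.6, -2.9]
width: 0.0203
grasp_force: 110.2
```

Request:
carry_out([
  [[-0.004, 0, 0], 0, -1],
  [[-0.004, 0.001, 0], 0, -1],
  [[-0.004, 0, 0], 0, -1],
  [[-0.004, 0, 0], 0, -1],
  [[-0.004, 0.001, 0], 0, -1],
  [[-0.004, 0, 0], 0, -1],
  [[-0.004, 0, 0], 0, -1],
  [[0, 0, 0], 0, -1],
])

```text
clock: 14.63
position: [0.4737, -0.1724, 0.035]
tool_rot: [-3.141, 0.001, -0.098]
contact_force: [0.5, -1.0, -0.8]
width: 0.0201
grasp_force: 110.3
```

```bash
python3 -c "
from h import *
tilt2('w12')"
```

```text
1447 grip tilt 1.5746990609506264 0.0665288250660167 1696 0.19661312772937037
14.6333 [ 0.4737 -0.1724  0.035 ] [-3.141e+00  1.000e-03 -9.800e-02] [ 0.5 -1.  -0.8] 110.27665972709656
```

View pics/w12.png

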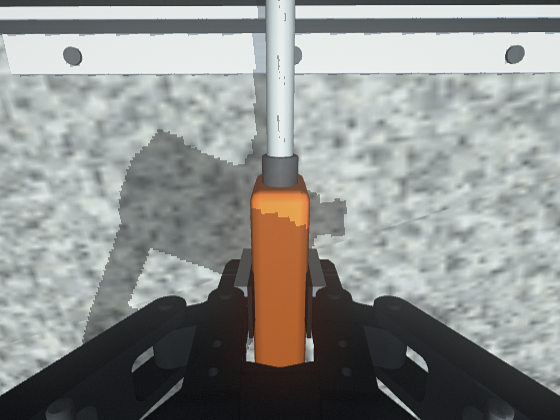

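The wrist view shows the rod centred at x≈280 crossing the rail, whose upright's top edge lies at v≈6–18 and parallel to the image. The tray has not come into view yet.

```bash
python3 -c "
from h import *
f=np.load('pics/w12.npz');d=f['d'];K,T=f['K'],f['T'];W=cloud(d,K,T);g=cv2.cvtColor(f['p'],cv2.COLOR_RGB2GRAY)
for c in (60,150,400,500):
  print(c,[(v,int(g[v,c]),W[v,c,[0,2]].round(4).tolist()) for v in range(0,28,3)])
"
```

```text
60 [(0, 64, [0.607, 0.0331]), (3, 65, [0.6063, 0.0313]), (6, 160, [0.6039, 0.0348]), (9, 229, [0.6025, 0.0352]), (12, 230, [0.601, 0.0362]), (15, 230, [0.6001, 0.035]), (18, 219, [0.5988, 0.0348]), (21, 86, [0.5986, 0.0311]), (24, 90, [0.5989, 0.0254]), (27, 91, [0.5994, 0.0184])]
150 [(0, 68, [0.6031, 0.0317]), (3, 68, [0.6016, 0.0324]), (6, 219, [0.5995, 0.0352]), (9, 231, [0.5983, 0.0351]), (12, 232, [0.5972, 0.0343]), (15, 232, [0.5961, 0.0339]), (18, 221, [0.5945, 0.035]), (21, 93, [0.5943, 0.0306]), (24, 95, [0.5944, 0.025]), (27, 95, [0.5948, 0.0176])]
400 [(0, 65, [0.5909, 0.0322]), (3, 65, [0.5896, 0.0324]), (6, 235, [0.5876, 0.0356]), (9, 232, [0.5861, 0.0364]), (12, 232, [0.5848, 0.0363]), (15, 233, [0.5836, 0.0359]), (18, 144, [0.5827, 0.0342]), (21, 90, [0.5825, 0.0282]), (24, 94, [0.5822, 0.022]), (27, 94, [0.5819, 0.016])]
500 [(0, 56, [0.586, 0.033]), (3, 53, [0.5846, 0.0334]), (6, 233, [0.5833, 0.0332]), (9, 230, [0.5816, 0.0351]), (12, 231, [0.5801, 0.036]), (15, 233, [0.5792, 0.034]), (18, 115, [0.5778, 0.0345]), (21, 84, [0.5775, 0.0283]), (24, 85, [0.5769, 0.0228]), (27, 84, [0.5767, 0.0151])]
```

Request:
carry_out([
  [[-0.003, 0, 0], 0, -1],
  [[-0.003, 0.001, 0], 0, -1],
  [[-0.003, 0, 0], 0, -1],
  [[-0.003, 0, 0], 0, -1],
  [[-0.003, 0, 0], 0, -1],
  [[-0.003, 0.001, 0], 0, -1],
  [[-0.001, 0, 0], 0, -1],
])

```text
clock: 15.27
position: [0.4553, -0.1705, 0.0351]
tool_rot: [-3.141, 0.0, -0.098]
contact_force: [3.0, -0.5, -3.0]
width: 0.0205
grasp_force: 110.2
```

Request:
carry_out([
  [[-0.0015, 0, 0], 0, -1],
  [[-0.0015, 0, 0], 0, -1],
  [[-0.0015, 0, 0], 0, -1],
])

```text
clock: 15.52
position: [0.4511, -0.1705, 0.0352]
tool_rot: [-3.141, 0.0, -0.098]
contact_force: [3.5, -0.6, -3.9]
width: 0.0208
grasp_force: 110.2
```

```bash
python3 - <<'E'
from h import *
tilt2('w13')
f=np.load('pics/w13.npz');d=f['d'];K,T=f['K'],f['T'];W=cloud(d,K,T);g=cv2.cvtColor(f['p'],cv2.COLOR_RGB2GRAY)
for c in (60,150,400,500):
  print(c,[(v,int(g[v,c]),W[v,c,[0,2]].round(4).tolist()) for v in range(0,60,4)])
E
```

```text
1436 grip tilt 1.325119458119731 0.06659881189591496 1688 -0.03227616517652822
15.5167 [ 0.4511 -0.1705  0.0352] [-3.141  0.    -0.098] [ 3.5 -0.6 -3.9] 110.16955018043518
60 [(0, 232, [0.5941, 0.0042]), (4, 115, [0.5918, 0.0052]), (8, 118, [0.5902, 0.0043]), (12, 118, [0.5879, 0.0051]), (16, 117, [0.5858, 0.0058]), (20, 153, [0.5847, 0.0027]), (24, 233, [0.5822, 0.0043]), (28, 232, [0.5807, 0.0022]), (32, 154, [0.5783, 0.0036]), (36, 172, [0.5771, 0.0003]), (40, 158, [0.575, 0.0002]), (44, 160, [0.5729, 0.0002]), (48, 162, [0.5707, 0.0004]), (52, 170, [0.5685, 0.0007]), (56, 186, [0.5666, -0.0004])]
150 [(0, 234, [0.5898, 0.0021]), (4, 234, [0.5875, 0.0031]), (8, 234, [0.5852, 0.0041]), (12, 234, [0.5836, 0.0027]), (16, 234, [0.5812, 0.004]), (20, 234, [0.5797, 0.0022]), (24, 234, [0.5774, 0.0032]), (28, 234, [0.5754, 0.0031]), (32, 149, [0.5736, 0.0019]), (36, 209, [0.572, -0.0002]), (40, 193, [0.5694, 0.0018]), (44, 182, [0.5676, 0.0005]), (48, 181, [0.5656, -0.0001]), (52, 184, [0.5635, -0.0008]), (56, 185, [0.5614, -0.0011])]
400 [(0, 235, [0.5757, 0.0026]), (4, 234, [0.5735, 0.0033]), (8, 235, [0.5717, 0.0023]), (12, 234, [0.5695, 0.0029]), (16, 234, [0.5677, 0.0017]), (20, 235, [0.5651, 0.0044]), (24, 235, [0.5633, 0.0029]), (28, 235, [0.5613, 0.0024]), (32, 120, [0.5595, 0.0004]), (36, 166, [0.5576, -0.0011]), (40, 168, [0.5552, 0.0006]), (44, 161, [0.5532, -0.0004]), (48, 178, [0.551, -0.0005]), (52, 215, [0.5486, 0.0007]), (56, 225, [0.5464, 0.0015])]
500 [(0, 232, [0.5698, 0.0037]), (4, 232, [0.5678, 0.0037]), (8, 232, [0.566, 0.0024]), (12, 232, [0.5638, 0.0031]), (16, 233, [0.5619, 0.0023]), (20, 233, [0.5596, 0.0037]), (24, 232, [0.5577, 0.0023]), (28, 233, [0.5556, 0.0025]), (32, 180, [0.5539, -0.0004]), (36, 205, [0.5517, -0.0007]), (40, 219, [0.5496, -0.0011]), (44, 217, [0.5473, -0.0005]), (48, 215, [0.545, 0.0006]), (52, 210, [0.5428, 0.0004]), (56, 193, [0.5406, 0.0004])]
```

Request:
carry_out([
  [[-0.001, 0, 0], 0, -1],
  [[-0.001, 0, 0], 0, -1],
  [[-0.001, 0, 0], 0, -1],
])

```text
clock: 15.82
position: [0.4482, -0.1706, 0.0352]
tool_rot: [-3.142, 0.0, -0.098]
contact_force: [2.9, -0.2, -3.3]
width: 0.0206
grasp_force: 110.2
```

Request:
carry_out([
  [[-0.001, 0, 0], 0, -1],
  [[-0.001, 0, 0], 0, -1],
])

```text
clock: 15.98
position: [0.4462, -0.1706, 0.0352]
tool_rot: [-3.142, 0.0, -0.098]
contact_force: [3.2, -0.1, -3.8]
width: 0.0203
grasp_force: 110.2
```

Request:
carry_out([
  [[-0.001, 0, 0], 0, -1],
  [[-0.001, 0, 0], 0, -1],
])

```text
clock: 16.15
position: [0.4442, -0.1706, 0.0352]
tool_rot: [-3.142, 0.0, -0.098]
contact_force: [2.6, 0.2, -3.1]
width: 0.02
grasp_force: 110.2
```

Request:
carry_out([
  [[-0.001, 0, 0], 0, -1],
  [[-0.001, 0, 0], 0, -1],
])

```text
clock: 16.32
position: [0.4423, -0.1706, 0.0352]
tool_rot: [-3.142, -0.0, -0.098]
contact_force: [4.8, -0.0, -3.8]
width: 0.0198
grasp_force: 110.1
```

Request:
carry_out([
  [[-0.001, 0, 0], 0, -1],
  [[-0.001, 0, 0], 0, -1],
])

```text
clock: 16.48
position: [0.4416, -0.1707, 0.0356]
tool_rot: [3.141, -0.004, -0.098]
contact_force: [9.7, -0.1, -6.5]
width: 0.02
grasp_force: 109.7
```

```bash
python3 - <<'E'
from h import *
for n in("top","side"):
    p,d,K,T=look(n,n+"4")
a=np.load("pics/top4.npz")["p"][190:340,200:400];b=np.load("pics/side4.npz")["p"][150:300,190:390]
q=np.vstack([cv2.resize(x,(600,300),interpolation=cv2.INTER_CUBIC) if 0 else cv2.resize(x,(400,300),interpolation=cv2.INTER_CUBIC) for x in(a,b)])
q=np.hstack([cv2.resize(a,(400,300),interpolation=cv2.INTER_CUBIC),cv2.resize(b,(400,300),interpolation=cv2.INTER_CUBIC)])
cv2.imwrite("pics/c4.png",q[:,:,::-1]);print(telemetry.observe()["contact_force"])
E
```

```text
[10.2251156  -0.09279242 -6.39316706]
```

View pics/c4.png

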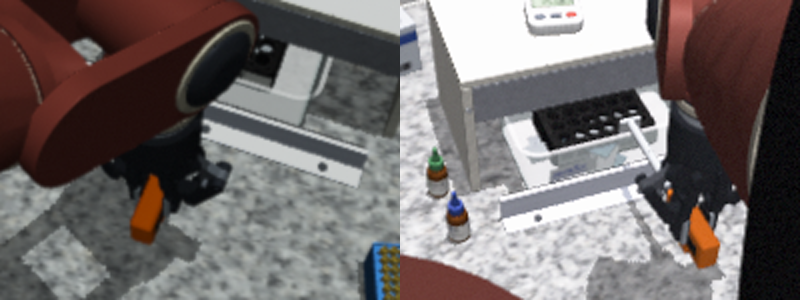

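Left half (top view): the tray's right front corner at crop (325,125) is near the rail. Right half (side view): the left front corner at crop (515,180) is just behind the rail at (505,200), with the blade inside the tray at (630,122). I'll measure the gap along the wall from depth.

```bash
python3 - <<'E'
from h import *
# rail frame
c=np.array([.591,-.19]);a=np.radians(-5.55);ex=np.array([np.cos(a),np.sin(a)]);ey=np.array([-ex[1],ex[0]])
for n in("side","top"):
    f=np.load(f"pics/{n}4.npz");W=cloud(f["d"],f["K"],f["T"]);P=W.reshape(-1,3)
    x=(P[:,:2]-c)@ex;y=(P[:,:2]-c)@ey;z=P[:,2]
    for y0 in np.arange(-.13,.14,.02):
        m=(np.abs(y-y0)<.01)
        r=m&(z>.028)&(z<.037)&(x>-.02)&(x<.02)
        o=[]
        for z0,z1 in((.04,.055),(.055,.07),(.07,.09)):
            w=m&(z>z0)&(z<z1)&(x>-.02)&(x<.08)
            o.append((int(w.sum()),np.percentile(x[w],[5,50]).round(4).tolist() if w.sum()>4 else None))
        print(n,round(y0,2),"rail",int(r.sum()),np.median(x[r]).round(4) if r.any() else None,o)
E
```

```text
side -0.13 rail 0 None [(0, None), (0, None), (0, None)]
side -0.11 rail 0 None [(0, None), (0, None), (0, None)]
side -0.09 rail 0 None [(0, None), (0, None), (0, None)]
side -0.07 rail 0 None [(0, None), (0, None), (0, None)]
side -0.05 rail 8 0.0121 [(8, [0.0099, 0.0121]), (6, [0.0073, 0.009]), (1, None)]
side -0.03 rail 15 0.0064 [(30, [0.0091, 0.0109]), (30, [0.007, 0.0081]), (32, [0.0005, 0.0048])]
side -0.01 rail 48 0.0008 [(23, [0.0089, 0.0102]), (10, [0.0075, 0.0086]), (26, [0.0005, 0.0053])]
side 0.01 rail 50 0.0016 [(36, [0.0081, 0.0103]), (31, [0.0057, 0.0084]), (49, [0.0011, 0.0071])]
side 0.03 rail 52 0.001 [(39, [0.0084, 0.0105]), (30, [0.006, 0.008]), (35, [0.0017, 0.0052])]
side 0.05 rail 41 -0.0021 [(28, [0.0015, 0.003]), (45, [0.0001, 0.0076]), (34, [0.0006, 0.005])]
side 0.07 rail 38 -0.0021 [(41, [-0.001, 0.0019]), (54, [-0.0007, 0.0067]), (36, [0.0013, 0.0053])]
side 0.09 rail 36 -0.0023 [(40, [-0.002, 0.0003]), (49, [-0.0031, 0.0069]), (36, [0.0016, 0.0058])]
side 0.11 rail 50 0.0001 [(39, [-0.0019, 0.009]), (45, [-0.0031, 0.008]), (39, [0.0011, 0.0053])]
side 
[... 405 characters left out ...]
.0058, 0.0069]), (38, [-0.0001, 0.0032])]
top -0.05 rail 65 -0.0004 [(34, [0.0076, 0.0086]), (32, [0.0053, 0.0069]), (34, [0.001, 0.0037])]
top -0.03 rail 59 0.0001 [(32, [0.0072, 0.0088]), (31, [0.0054, 0.0068]), (31, [0.0012, 0.0032])]
top -0.01 rail 53 -0.0022 [(12, [0.0074, 0.0086]), (3, None), (0, None)]
top 0.01 rail 1 -0.0039 [(0, None), (0, None), (0, None)]
top 0.03 rail 0 None [(0, None), (0, None), (0, None)]
top 0.05 rail 0 None [(0, None), (0, None), (0, None)]
top 0.07 rail 0 None [(0, None), (0, None), (0, None)]
top 0.09 rail 0 None [(0, None), (0, None), (0, None)]
top 0.11 rail 0 None [(0, None), (0, None), (0, None)]
top 0.13 rail 3 0.0026 [(0, None), (0, None), (0, None)]
```

The wall stands a constant 8–10 mm ahead of the rail line along its whole width, which is flush and parallel. I'll hold briefly, ease off forward, then lift the hook out.

Request:
carry_out([
  [[0, 0, 0], 0, -1],
  [[0, 0, 0], 0, -1],
  [[0.002, 0, 0], 0, -1],
  [[0.004, 0, 0], 0, -1],
  [[0.003, 0, 0], 0, -1],
  [[0, 0, 0], 0, -1],
  [[0, 0, 0], 0, -1],
])

```text
clock: 17.17
position: [0.4491, -0.1705, 0.035]
tool_rot: [-3.141, 0.001, -0.098]
contact_force: [0.1, 0.8, -1.8]
width: 0.0202
grasp_force: 110.2
```

Request:
carry_out([
  [[0, 0, 0.006], 0, -1],
  [[0, 0, 0.01], 0, -1],
  [[0, 0, 0.02], 0, -1],
  [[0, 0, 0.02], 0, -1],
  [[0, 0, 0.02], 0, -1],
  [[0, 0, 0], 0, -1],
])

```text
clock: 17.67
position: [0.4524, -0.1724, 0.1172]
tool_rot: [3.137, -0.009, -0.098]
contact_force: [1.0, -1.4, -2.0]
width: 0.0205
grasp_force: 110.2
```

```bash
cat > chk.py <<'E'
from h import *
c=np.array([.591,-.19]);a=np.radians(-5.55);ex=np.array([np.cos(a),np.sin(a)]);ey=np.array([-ex[1],ex[0]])
for n in("side","top"):
    p,d,K,T=look(n,n+"5");P=cloud(d,K,T).reshape(-1,3)
    x=(P[:,:2]-c)@ex;y=(P[:,:2]-c)@ey;z=P[:,2]
    for y0 in np.arange(-.11,.12,.02):
        m=(np.abs(y-y0)<.01)&(x>-.02)&(x<.08);o=[]
        for z0,z1 in((.04,.055),(.055,.07),(.07,.09)):
            w=m&(z>z0)&(z<z1);o.append(np.median(x[w]).round(4) if w.sum()>9 else None)
        print(n,round(y0,2),o)
E
python3 chk.py
```

```text
side -0.11 [None, None, None]
side -0.09 [None, None, None]
side -0.07 [None, None, None]
side -0.05 [None, None, None]
side -0.03 [np.float64(0.0105), np.float64(0.0089), None]
side -0.01 [np.float64(0.0106), np.float64(0.0091), np.float64(0.0066)]
side 0.01 [np.float64(0.0103), np.float64(0.0086), np.float64(0.0061)]
side 0.03 [np.float64(0.0107), np.float64(0.0082), np.float64(0.0057)]
side 0.05 [None, np.float64(0.0083), np.float64(0.0061)]
side 0.07 [None, np.float64(0.008), np.float64(0.0059)]
side 0.09 [None, None, np.float64(0.005)]
side 0.11 [None, None, np.float64(0.0065)]
top -0.11 [None, np.float64(0.0443), np.float64(0.0387)]
top -0.09 [np.float64(0.0107), np.float64(0.0083), np.float64(0.0057)]
top -0.07 [np.float64(0.0091), np.float64(0.0073), np.float64(0.0039)]
top -0.05 [np.float64(0.0089), np.float64(0.0073), np.float64(0.0042)]
top -0.03 [np.float64(0.0087), np.float64(0.0068), np.float64(0.0033)]
top -0.01 [np.float64(0.0086), np.float64(0.0072), np.float64(0.0041)]
top 0.01 [None, None, None]
top 0.03 [None, None, None]
top 0.05 [None, None, None]
top 0.07 [None, None, None]
top 0.09 [None, None, None]
top 0.11 [None, None, None]
```

Tray unchanged and still flush. Turning the hook away to its original spot, then lowering it.

Request:
carry_out([
  [[-0.01, 0, 0.01], 0, -1],
  [[0, -0.005, 0], 7, -1],
  [[0, -0.005, 0], 7, -1],
  [[0, -0.005, 0], 7, -1],
  [[0, -0.005, 0], 7, -1],
  [[0, -0.005, 0], 7, -1],
  [[0, -0.005, 0], 7, -1],
  [[0, 0, 0], 7, -1],
])

```text
clock: 18.43
position: [0.4381, -0.2006, 0.1191]
tool_rot: [-3.138, 0.001, 0.762]
contact_force: [0.1, 0.3, -1.5]
width: 0.0203
grasp_force: 110.3
```

Request:
carry_out([
  [[0, 0, 0], 7, -1],
  [[0, 0, 0], 7, -1],
  [[0, 0, 0], 7, -1],
  [[0, 0, 0], 7, -1],
  [[0, 0, 0], 7, -1],
  [[0, 0, 0], 7, -1],
  [[0, 0, -0.03], 0, -1],
  [[0, 0, -0.03], 0, -1],
])

```text
clock: 19.1
position: [0.4402, -0.2012, 0.0612]
tool_rot: [3.139, 0.002, 1.49]
contact_force: [-0.3, 0.3, -3.1]
width: 0.0203
grasp_force: 110.4
```

Request:
carry_out([
  [[0, 0, -0.03], 0, -1],
  [[0, 0, -0.03], 0, -1],
  [[0, 0, -0.015], 0, -1],
  [[0, 0, -0.007], 0, -1],
  [[0, 0, 0], 0, -1],
  [[0, 0, 0], 0, -1],
])

```text
clock: 19.6
position: [0.4384, -0.2, -0.0219]
tool_rot: [-3.14, -0.001, 1.49]
contact_force: [-0.4, 0.4, -1.8]
width: 0.0204
grasp_force: 110.3
```

Request:
carry_out([
  [[0, 0, -0.001], 0, -1],
  [[0, 0, 0], 0, -0.5],
  [[0, 0, 0], 0, 0],
  [[0, 0, 0], 0, 1],
  [[0, 0, 0], 0, 1],
  [[0, 0, 0], 0, 1],
  [[0, 0, 0], 0, 1],
  [[0, 0, 0], 0, 1],
])

```text
clock: 20.27
position: [0.4394, -0.2007, -0.0217]
tool_rot: [3.141, 0.0, 1.49]
contact_force: [-0.5, 1.0, 0.5]
width: 0.0852
grasp_force: 0.0
```

Request:
carry_out([
  [[0, 0, 0.02], 0, 1],
  [[0, 0, 0.035], 0, 1],
  [[0, 0, 0.04], 0, 1],
  [[0, 0, 0.04], 0, 1],
  [[0, 0, 0.03], 0, 1],
  [[0, 0, 0], 0, 1],
  [[0, 0, 0], 0, 1],
  [[0, 0, 0], 0, 1],
])

```text
clock: 20.93
position: [0.4389, -0.2003, 0.1424]
tool_rot: [-3.141, -0.0, 1.49]
contact_force: [-0.9, -0.4, -0.6]
width: 0.0856
grasp_force: 0.0
```

```bash
python3 chk.py | grep -v "None, None, None"; python3 - <<'E'
from h import *
s=telemetry.observe();print(s["clock"],s["position"],s["width"],s["contact_force"])
p,d,K,T=look("wrist","w20");W=cloud(d,K,T)
for u in(279,283,287):print(u,[W[v,u].round(3).tolist() for v in(5,15,40,80,120,160,200,230)])
E
```

```text
side -0.11 [np.float64(0.0626), np.float64(0.0574), np.float64(0.0609)]
side -0.09 [np.float64(0.0112), np.float64(0.0097), np.float64(0.0064)]
side -0.07 [np.float64(0.01), np.float64(0.0085), np.float64(0.0061)]
side -0.05 [np.float64(0.0106), np.float64(0.0081), np.float64(0.0057)]
side -0.03 [np.float64(0.0102), np.float64(0.0089), np.float64(0.006)]
side -0.01 [np.float64(0.0102), np.float64(0.0085), np.float64(0.0054)]
side 0.01 [np.float64(0.0102), np.float64(0.0084), np.float64(0.0057)]
side 0.03 [None, np.float64(0.0082), np.float64(0.0064)]
side 0.05 [None, np.float64(0.008), np.float64(0.0055)]
side 0.07 [None, None, np.float64(0.0049)]
top -0.11 [np.float64(0.0567), np.float64(0.0407), np.float64(0.0379)]
top -0.09 [np.float64(0.0105), np.float64(0.0082), np.float64(0.0057)]
top -0.07 [np.float64(0.009), np.float64(0.0072), np.float64(0.0041)]
top -0.05 [np.float64(0.0089), np.float64(0.0072), np.float64(0.0038)]
top -0.03 [np.float64(0.0088), np.float64(0.0071), np.float64(0.0036)]
21.0333 [ 0.43810045 -0.19983835  0.1409431 ] 0.08525952566156235 [-0.87190913  0.03602078  0.09084443]
279 [[0.45, -0.052, 0.035], [0.449, -0.059, 0.034], [0.448, -0.076, 0.035], [0.446, -0.106, 0.034], [0.443, -0.137, 0.035], [0.441, -0.169, 0.044], [0.438, -0.204, 0.044], [0.435, -0.232, 0.044]]
283 [[0.453, -0.052, 0.035], [0.453, -0.059, 0.034], [0.451, -0.077, 0.036], [0.449, -0.106, 0.034], [0.446, -0.138, 0.035], [0.444, -0.17, 0.044], [0.441, -0.205, 0.044], [0.439, -0.232, 0.044]]
287 [[0.456, -0.052, 0.032], [0.456, -0.058, 0.031], [0.454, -0.076, 0.031], [0.453, -0.104, 0.002], [0.45, -0.139, 0.0], [0.447, -0.17, 0.045], [0.445, -0.205, 0.045], [0.443, -0.232, 0.045]]
```

The hook lies level on the worktop (rod top at 35 mm, grip top at 44 mm), and the tray is flush and untouched. Handing in.

```bash
python3 -c "
from cell import ticket
print(ticket.sign_off())"
```

```text
the job is handed in; nothing more can be done
None
```

I dragged the tray out until its front measured parallel and flush against the rail at about 7 N, laid the hook flat on the bench clear of the tray, and handed in the job at about 21 s; sign-off returned no verdict, so I don't know how it was judged.

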